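Close the gift case over its contents

TASK

Pack the wooden gift case for closing: knock the standing candle and the standing pink carton over so that both lie flat in their bays, below the red fill line, then set the loose lid gently on the case so that it sits fully home, and only then slide the brass catch all the way over the lid. Do not disturb the other goods on the counter.

Things in the scene. Friction and masses are not known exactly. Their poses are not given: they have to be found in the camera images.
- case_rim (a point): Centre of the case's open mouth, level with its rim, 72 mm above the counter. The fixed brass catch housing at the middle of the +x wall stands out 34 mm from the wall and is 44 mm wide (y); its top is 66 mm above the counter next to the wall and 81 mm from 12 mm outside the wall on, so that it clears the lid.
- lid_handle (a point): Middle of the top of the lid's pale onyx bar handle, 51 mm above the lid's origin. The bar is 18 mm wide (lid x), 80 mm long (lid y) and stands 34 mm above the plate: pinch it from above, across its x.
- case: Open wooden gift case, fixed to the counter. Origin: centre of its underside. Outside 142 (its x) by 212 (its y) by 72 mm high, walls 8 mm, grey floor 8 mm thick. A 40 mm high, 6 mm thick partition along y makes two bays, each 60 wide and 196 long, centred at x = -33 and +33 mm. A red fill line runs round the inside 10 mm below the rim. The catch is on its +x wall.
- catch (a joint): Brass sliding catch on that housing, in m: 0 = fully back, 0.030 = fully closed; grows as it slides towards the case's -x. Its 5 mm thick, 30 mm wide tongue runs 84 to 89 mm above the counter; at 0 its tip is 10 mm outside the wall, at 0.030 it overlaps the seated lid by 20 mm, 3 mm above the plate. About 2 N moves it; it stays where left.
- catch_tab (a point): Middle of the top edge of the catch's upright tab, 118 mm above the counter. The tab is 8 mm thick (case x), 30 mm wide (case y) and stands 29 mm above the tongue, at the tongue's outer end; push its outer (+x) face towards the lid.
- lid: Loose wooden lid, about 0.35 kg, right way up on the counter. Origin: centre of its underside, the bottom of a rounded bead frame (8 mm deep) that drops inside the case's walls with 4 mm to spare all round. Plate 142 (its x) by 212 (its y) by 9 mm, top 17 mm above the origin. It fits either way round, lid y along case y. Seated, its origin is 64 mm above the case's origin.
- candle: Yellow pillar candle, 46 mm diameter, 120 mm tall, about 0.18 kg, standing loose at one end of one bay, its top 128 mm above the counter, 56 mm above the rim. Origin: centre of its foot, z along it to its top. The free length of its bay lies towards the other end (along case y); pushed near its top in that direction it tips over and lies flat.
- candle_top (a point): Centre of the candle's top end, 120 mm from its foot.
- carton: Square pink carton with a brass-coloured band, 46 by 46 by 120 mm, about 0.14 kg, standing loose at the opposite end of the other bay. Origin: centre of its foot, z along it to its top. Tips the same way as the candle, towards the free end of its own bay.
- carton_top (a point): Centre of the carton's top end, 120 mm from its foot.
- jar: Bystander: pale onyx jar with a bulb top, 100 mm diameter, 225 mm high. Origin under its centre.
- light: Bystander: white video light, 50 by 125 by 76 mm. Origin under its centre.
- bowl: Bystander: pink stone bowl, 110 mm diameter, 50 mm high. Origin under its centre.
- phone: Bystander: phone lying flat, 76 by 152 by 10 mm. Origin under its centre.
- vase: Bystander: small white stone bud vase, 46 mm diameter, 85 mm high, standing between the case and the lid. Origin under its centre.
- stone_box: Bystander: pink and white stone box, 89 by 89 by 69 mm. Origin under its centre.
- coasters: Bystander: stack of stone coasters, 100 mm diameter, 37 mm high. Origin under its centre.
There are look-alikes about, which are no part of the job. What is shaped like the carton but green or orange is not meant.

How it is judged:
By the outcome, as a careful person would: the job done as asked, in the order asked, and still so for the second after the job is handed in, with the robot touching nothing.
It also fails if it takes over 67 s, if anything falls off the work surface, if the arm or the gripper's body presses on something with over 40 N, if the wrist force passes 120 N, or if a joint passes its speed limit or range.

ROBOT

A 6-joint arm with a two-finger parallel gripper is mounted at the origin on the work surface. World frame = base frame: x ahead of the robot, y to its left, z up, the work surface at z = 0. Lengths are in m, angles in rad, forces in N, time in s.
With the tool pointing down it reaches from about 0.35 to 0.975 m from the base axis. Payload 17.4 kg.
Tool frame: the origin (TCP) lies at the very end of the fingers, on their centre line; the grasp point (between the pads) lies 19 mm behind it; z points along the fingers, y is the line along which they close (so a half turn about z gives the same grasp; the last joint's range is limited). The gripper opens to 85 mm and grips with 20 to 120 N. Pads are 22 mm wide; open, the fingers measure 114 mm over their backs; the gripper's body (76 mm by 85 mm) begins 54 mm behind the grasp point. The pads swing forward as they close: fully open they stand 13 mm farther back than shut.
Start: joints at [-1.224, 0.116, 1.442, -0, 1.584, -0.038], TCP at [0.253, -0.626, 0.231] pointing down, gripper open.
Joint ranges: [-2.83, 2.83], [-0.83, 2.19], [0.07, 2.5], [-1.14, 4.28], [0.01, 3], [-2.97, 2.97]. Speed limits (rad/s): [1.89, 1.89, 2.22, 3.14, 3.14, 3.14].

INTERFACE

Orientations are given as a 3x3 rotation matrix whose columns are the frame's x, y, z axes.
In Python, from rig import * gives the robot as it stands.
- The arm moves only by the tool play_rows, never from a script. Its arguments are lists of equal length, an entry for each row: "dp": the shift along the tool's x, y, z as a fraction of full scale, a list of three; "rot": the turn, a rotation vector about the tool's x, y, z as a fraction of full scale, a list of three. In form: {"dp": [[dx, dy, dz], ...], "rot": [[ax, ay, az], ...]}. A call has 1 to 8 rows; each row shifts and turns the commanded pose from where the row before left it, along the tool's axes as they then stand; what a row does not reach is not made up. Full scale, the value 1, is 0.3 m for a shift and 2 rad for a turn. A row lasts 1/12 s, in which the tool goes at most 41.7 mm and 7.16 degrees, less where a joint would pass 70% of its speed; a pose out of reach is approached as far as the arm can. A call with a number of a shift or a turn outside -1 to 1 is refused whole. A call with a gripper value outside its range is refused whole. "jaw" is the opening in per cent of the stroke, from 0 (shut) to 100 (fully open), set as the call begins (left out, the last holds). The fingers move at their own pace and stop on an object; "squeeze" is the grip in N (left out, the last holds). Time passes only in rows, so rows that do not move let the fingers close. It gives the time, the measured TCP pose, the force, the opening and the grip force at its end, in the units of the state.
- get_state(): the state, without advancing time (a new reading comes with each control period).
- read_camera(name): name is "scene" or "side" or "wrist"; returns a dict with "color" (400x640x3 uint8, blue, green, red), "camera_matrix" (3x3 intrinsics, pixels), "world_to_cam" (4x4, takes a point from world to camera coordinates). Camera axes: x right, y up, looking along -z (the intrinsics and any distortion apply to the point x, -y, -z); pixel columns grow to the right and rows downward; lengths in m; the calibration is good to about 2 mm. A picture is of the moment at which its call begins. There is no depth.
- close_job(): hands the job in; it is judged then, once.
The state is a dict: "time_s": time; "q": joint angles; "qd": joint speeds; "tau": joint torques, N m; "tcp_pos": TCP position; "tool_rot": TCP orientation; "contact_force": force on the tool from outside, world axes, zero at the start; "moment": the same for the moment, N m; "opening": finger opening in m; "finger_force": force on a finger pad.
Only numpy, scipy, OpenCV 4.12 (cv2) and the standard library are available. Lean on these libraries where they do the work, as an engineer would, in place of code of your own. Each camera call takes 0.05 s, during which the arm holds its last target. There are 200 camera calls.

## Working session

There is one attempt and no reset: what is moved stays moved. The work goes in short steps, Python scripts to look and compute and a tool call to move; the robot and the scene stay as the last step left them, time stands still between calls to the robot, and variables do not carry over. Pictures are saved under pics/ and viewed, at most 13 in all, crops included, and the job is handed in when it is done.

Besides the shell and the picture viewer there is one more tool, called after "Emit:" as a command line: name --argument value ..., lists and objects as JSON in quotes. play_rows: Moves the arm, as the interface text tells. Shift numbers are shares of 0.3 m and turn numbers shares of 2 rad, none past 1 either way. Its arguments: {"type":"object","properties":{"dp":{"type":"array","items":{"type":"array","items":{"type":"number"}}},"rot":{"type":"array","items":{"type":"array","items":{"type":"number"}}},"jaw":{"type":"number"},"squeeze":{"type":"number"}},"required":["dp","rot"]}

```bash
ls; mkdir -p pics; python3 - <<'E'
from rig import *
import cv2,numpy as np
for n in("scene","side","wrist"):
    c=read_camera(n); cv2.imwrite(f"pics/{n}0.png",c["color"]); np.savez(f"pics/{n}0.npz",K=c["camera_matrix"],T=c["world_to_cam"])
    T=c["world_to_cam"];print(n,(-T[:3,:3].T@T[:3,3]).round(3),c["camera_matrix"][0,0], [k for k in c])
a=cv2.imread("pics/scene0.png");b=cv2.imread("pics/side0.png")
s=get_state();print(s["time_s"],s["tool_rot"],s["opening"])
E
```

```text
pics
scene [1.246 0.459 1.3  ] 455.94804927971256 ['color', 'camera_matrix', 'world_to_cam']
side [0.506 0.951 1.033] 394.8358204005124 ['color', 'camera_matrix', 'world_to_cam']
wrist [ 0.325 -0.599  0.373] 315.6444983031814 ['color', 'camera_matrix', 'world_to_cam']
0.15 [[ 9.26872323e-01  3.75376598e-01 -3.25387000e-04]
 [ 3.75376739e-01 -9.26871969e-01  8.10446214e-04]
 [ 2.63045339e-06 -8.73322876e-04 -9.99999619e-01]] 0.08514720859655983
```

View pics/scene0.png

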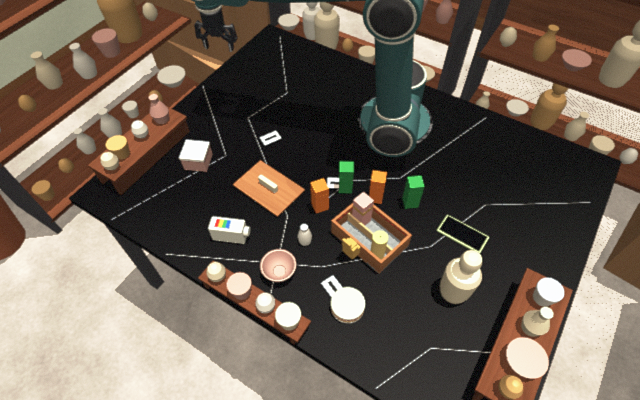

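View pics/side0.png

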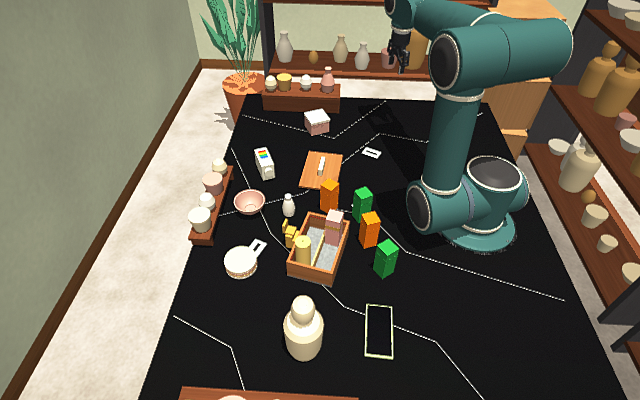

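The scene view shows the case at about (370,235) and the lid at (268,187) with its handle at (268,183). The upright boxes are orange (320,195) and (378,186), green (346,177) and (413,192), and pink (362,208), which is in the case. The pink one standing in the bay fits the description, and the candle is at (380,243). I'll confirm with one enlarged crop.

```bash
python3 - <<'E'
import cv2,numpy as np
a=cv2.imread("pics/scene0.png")[185:280,320:420];b=cv2.imread("pics/side0.png")[200:295,270:370]
f=lambda i:cv2.resize(i,(400,380),interpolation=cv2.INTER_CUBIC)
a2=cv2.imread("pics/scene0.png")[155:220,225:310];b2=cv2.imread("pics/side0.png")[145:195,290:350]
lo=np.hstack([cv2.resize(a2,(400,220)),cv2.resize(b2,(400,220))])
cv2.imwrite("pics/crop0.png",np.vstack([np.hstack([f(a),f(b)]),lo])[:600])
E
```

```text
(no output)
```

View pics/crop0.png

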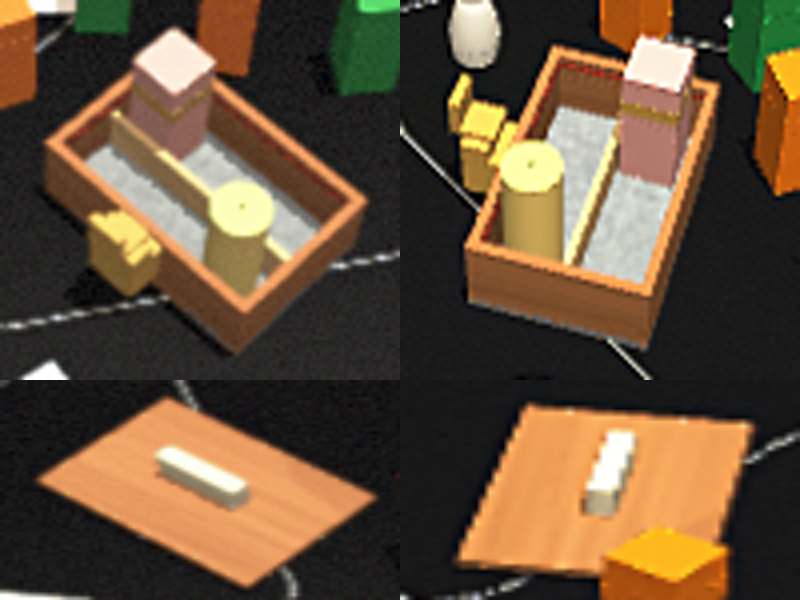

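The crop confirms it: the pink carton with its brass band stands at the -y end of the far bay, and the candle at the +y end of the catch-side bay. Next I'll triangulate from the corner pixels.

```bash
cat > h.py <<'E'
import numpy as np,cv2
def load(n):
    d=np.load(f"pics/{n}.npz");return d["K"],d["T"]
def ray(c,p):
    K,T=c;v=np.linalg.inv(K)@[p[0],p[1],1];R=T[:3,:3]
    d=R.T@[v[0],-v[1],-v[2]];return -R.T@T[:3,3],d/np.linalg.norm(d)
def plane(c,p,z):
    o,d=ray(c,p);return o+d*(z-o[2])/d[2]
def tri(*obs):
    A=np.zeros((3,3));b=np.zeros(3);L=[ray(c,p) for c,p in obs]
    for o,d in L:
        M=np.eye(3)-np.outer(d,d);A+=M;b+=M@o
    x=np.linalg.solve(A,b);return x,max(np.linalg.norm(np.cross(x-o,d)) for o,d in L)
def proj(c,X):
    K,T=c;q=T[:3,:3]@X+T[:3,3];u=K@[q[0],-q[1],-q[2]];return u[:2]/u[2]
E
python3 - <<'E'
from h import *
np.set_printoptions(precision=4,suppress=True)
S,D=load("scene0"),load("side0")
s=lambda x,y:(320+x/4-.4,185+y/4-.4); d=lambda x,y:(270+(x-400)/4-.4,200+y/4-.4)
P={"A -y+x":(s(46,143),d(555,47)),"B +y+x":(s(240,300),d(467,245)),"C +y-x":(s(366,203),d(650,290)),"carton":(s(173,62),d(661,64)),"candle":(s(241,207),d(532,166))}
sl=lambda x,y:(225+x/4.706-.4,155+y/3.385-.35); dl=lambda x,y:(290+(x-400)/6.667-.4,145+y/4.4-.4)
P.update({"lid1":(sl(37,100),dl(528,25)),"lid2":(sl(168,18),dl(752,44)),"lid3":(sl(247,207),dl(458,182))})
for k,(a,b) in P.items():
    x,e=tri((S,a),(D,b));print(k,x,round(e*1000,1))
print("D",plane(D,d(718,84),.072)); print("lid4",plane(S,sl(376,117),.017))
for z in(.017,):
  for p in((37,100),(168,18),(376,117),(247,207)):print(plane(S,sl(*p),z))
for p in((46,143),(240,300),(366,203)):print(plane(S,s(*p),.072))
for p in((555,47),(467,245),(650,290),(718,84)):print(plane(D,d(*p),.072))
E
```

```text
A -y+x [0.5738 0.0596 0.0686] 1.6
B +y+x [0.6216 0.2615 0.0731] 3.3
C +y-x [0.4897 0.2992 0.0736] 3.4
carton [0.4865 0.1224 0.123 ] 1.3
candle [0.5776 0.2314 0.1272] 0.5
lid1 [ 0.6002 -0.3335  0.014 ] 2.4
lid2 [ 0.4605 -0.3144  0.0154] 1.1
lid3 [ 0.6243 -0.1225  0.0104] 0.9
D [0.4379 0.0933 0.072 ]
lid4 [ 0.4871 -0.1019  0.017 ]
[ 0.6038 -0.3295  0.017 ]
[ 0.4625 -0.3124  0.017 ]
[ 0.4871 -0.1019  0.017 ]
[ 0.6282 -0.1188  0.017 ]
[0.5771 0.062  0.072 ]
[0.6184 0.2588 0.072 ]
[0.4918 0.3014 0.072 ]
[0.5727 0.061  0.072 ]
[0.6236 0.264  0.072 ]
[0.4876 0.2949 0.072 ]
[0.4379 0.0933 0.072 ]
```

Emit:
play_rows --dp '[[0.106,-0.058,-0.014],[0.106,-0.058,-0.014],[0.106,-0.058,-0.014],[0.106,-0.058,-0.014],[0.106,-0.058,-0.014],[0.106,-0.058,-0.014],[0.106,-0.058,-0.014],[0.106,-0.058,-0.014]]' --rot '[[0,0,0],[0,0,0],[0,0,0],[0,0,0],[0,0,0],[0,0,0],[0,0,0],[0,0,0]]' --jaw 0

```text
time_s: 0.82
tcp_pos: [0.4377, -0.3995, 0.265]
tool_rot: [[0.927, 0.375, -0.0], [0.375, -0.927, 0.0], [-0.0, -0.0, -1.0]]
contact_force: [0.7, -0.2, 0.1]
opening: 0.0002
finger_force: 0.0
```

Emit:
play_rows --dp '[[0.106,-0.058,-0.014],[0.106,-0.058,-0.014],[0.106,-0.058,-0.014],[0.106,-0.058,-0.014],[0,0,0],[0,0,0],[0,0,0],[0,0,0]]' --rot '[[0,0,0],[0,0,0],[0,0,0],[0,0,0],[0,0,-0.059],[0,0,-0.059],[0,0,-0.059],[0,0,-0.059]]'

```text
time_s: 1.48
tcp_pos: [0.5288, -0.2885, 0.2814]
tool_rot: [[0.65, 0.76, -0.0], [0.76, -0.65, 0.0], [-0.0, -0.001, -1.0]]
contact_force: [-0.1, -1.1, -0.7]
opening: 0.0
finger_force: 0.0
```

Emit:
play_rows --dp '[[0,0,0],[0,0,0],[0,0,0],[0,0,0],[0,0,0],[0,0,0]]' --rot '[[0,0,-0.059],[0,0,-0.059],[0,0,-0.059],[0,0,-0.059],[0,0,-0.059],[0,0,0]]'

```text
time_s: 1.98
tcp_pos: [0.5286, -0.2888, 0.2814]
tool_rot: [[0.118, 0.993, -0.0], [0.993, -0.118, 0.0], [0.0, -0.0, -1.0]]
contact_force: [-0.4, -0.2, -0.5]
opening: -0.0001
finger_force: 0.0
```

```bash
python3 - <<'E'
from rig import *
import cv2,numpy as np
c=read_camera("wrist"); cv2.imwrite("pics/w1.png",c["color"]); np.savez("pics/w1.npz",K=c["camera_matrix"],T=c["world_to_cam"])
from h import *
np.set_printoptions(precision=4,suppress=True)
W=load("w1");img=c["color"]
hsv=cv2.cvtColor(img,cv2.COLOR_BGR2HSV)
print("exp lid px",proj(W,np.array([.5454,-.2157,.017])))
m=((hsv[...,0]>4)&(hsv[...,0]<18)&(hsv[...,1]>90)&(hsv[...,2]>80)).astype(np.uint8)
for k in sorted(cv2.findContours(m,0,2)[0],key=cv2.contourArea)[::-1][:4]:
    r=cv2.minAreaRect(k);print(cv2.contourArea(k),r);
    b=cv2.boxPoints(r)
    print(np.array([plane(W,p,.017) for p in b]))
m=((hsv[...,1]<70)&(hsv[...,2]>120)).astype(np.uint8)
for k in sorted(cv2.findContours(m,0,2)[0],key=cv2.contourArea)[::-1][:5]:
    r=cv2.minAreaRect(k);print("pale",cv2.contourArea(k),r,plane(W,r[0],.051))
E
```

```text
exp lid px [327.1969 103.2821]
20762.0 ((325.5, 101.5), (181.0, 125.0), 90.0)
[[ 0.4843 -0.1082  0.017 ]
 [ 0.6249 -0.1248  0.017 ]
 [ 0.6136 -0.3376  0.017 ]
 [ 0.4476 -0.318   0.017 ]]
46.0 ((374.4794006347656, 286.4676513671875), (10.507420539855957, 18.40715980529785), 57.528804779052734)
[[ 0.5705 -0.479   0.017 ]
 [ 0.5943 -0.4652  0.017 ]
 [ 0.6016 -0.481   0.017 ]
 [ 0.5777 -0.4951  0.017 ]]
43.0 ((630.4706420898438, 382.6176452636719), (11.884244918823242, 32.49977493286133), 14.03624439239502)
[[ 0.9832 -0.7412  0.017 ]
 [ 0.9846 -0.6744  0.017 ]
 [ 1.0043 -0.6827  0.017 ]
 [ 1.0036 -0.75    0.017 ]]
42.0 ((633.4614868164062, 292.6922912597656), (2.7456257343292236, 66.28724670410156), 11.309932708740234)
[[ 0.9662 -0.5934  0.017 ]
 [ 0.9653 -0.481   0.017 ]
 [ 0.9693 -0.4823  0.017 ]
 [ 0.9705 -0.5949  0.017 ]]
pale 8191.5 ((525.8980102539062, 74.146484375), (118.75533294677734, 87.15109252929688), 61.38954162597656) [ 0.7645 -0.2109  0.051 ]
pale 4599.0 ((625.6319580078125, 264.52398681640625), (23.97064971923828, 277.36187744140625), 10.30484676361084) [ 0.9137 -0.4637  0.051 ]
pale 1425.0 ((196.37515258789062, 226.88845825195312), (52.259559631347656, 29.41088104248047), 17.818889617919922) [ 0.3632 -0.3447  0.051 ]
pale 932.5 ((325.9999694824219, 107.99998474121094), (13.999998092651367, 69.99998474121094), 0.0) [ 0.5428 -0.2205  0.051 ]
pale 465.0 ((148.29345703125, 290.7647399902344), (83.06009674072266, 337.73199462890625), 58.36220169067383) [ 0.2764 -0.4283  0.051 ]
```

View pics/w1.png

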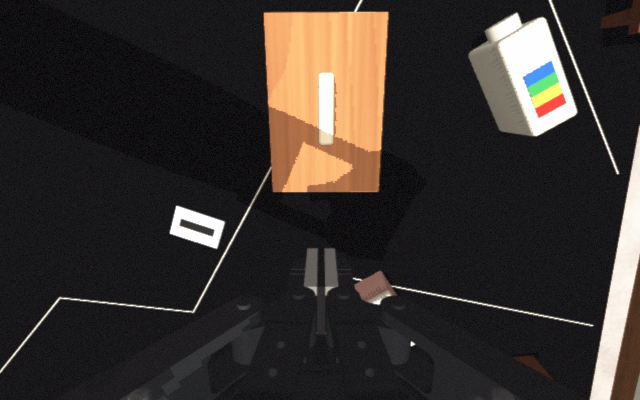

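The lid is centred at about (326,105), aligned with the image, and nothing crowds it. I'll move on over the case.

Emit:
play_rows --dp '[[0.114,-0.018,-0.009],[0.114,-0.018,-0.009],[0.114,-0.018,-0.009],[0.114,-0.018,-0.009],[0.114,-0.018,-0.009],[0.114,-0.018,-0.009],[0.114,-0.018,-0.009],[0.114,-0.018,-0.009]]' --rot '[[0,0,0],[0,0,0],[0,0,0],[0,0,0],[0,0,0],[0,0,0],[0,0,0],[0,0,0]]'

```text
time_s: 2.7
tcp_pos: [0.5192, -0.0104, 0.3035]
tool_rot: [[0.129, 0.992, 0.0], [0.992, -0.129, 0.0], [0.0, 0.0, -1.0]]
contact_force: [0.4, 0.4, -0.0]
opening: -0.0002
finger_force: 0.0
```

Emit:
play_rows --dp '[[0.114,-0.018,-0.009],[0.114,-0.018,-0.009],[0.114,-0.018,-0.009],[0,0,0],[0,0,0]]' --rot '[[0,0,0],[0,0,0],[0,0,0],[0,0,0.061],[0,0,0]]'

```text
time_s: 3.12
tcp_pos: [0.516, 0.0933, 0.3115]
tool_rot: [[0.251, 0.968, 0.0], [0.968, -0.251, 0.0], [0.0, 0.0, -1.0]]
contact_force: [0.5, -0.0, -0.4]
opening: -0.0001
finger_force: 0.0
```

```bash
python3 - <<'E'
from rig import *
import cv2,numpy as np
c=read_camera("wrist"); cv2.imwrite("pics/w2.png",c["color"]); np.savez("pics/w2.npz",K=c["camera_matrix"],T=c["world_to_cam"])
E
```

```text
(no output)
```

View pics/w2.png

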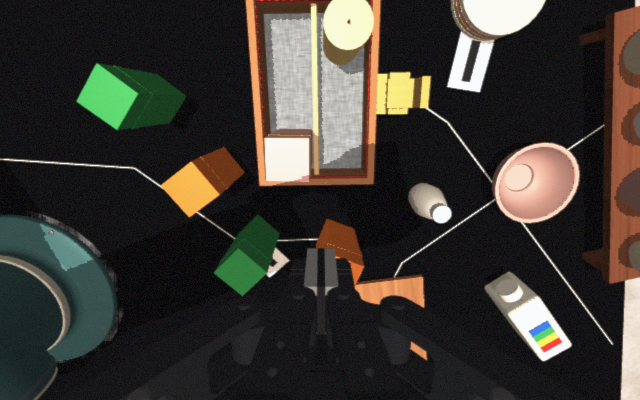

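The wrist view shows the case's -y rim corners at (261,184) and (373,184), the carton top centred at (288,160), the candle wick at (349,21) and the catch tab at about (425,92).

```bash
python3 - <<'E'
from h import *
np.set_printoptions(precision=4,suppress=True)
S,D,W=load("scene0"),load("side0"),load("w2")
s=lambda x,y:(320+x/4-.4,185+y/4-.4); d=lambda x,y:(270+(x-400)/4-.4,200+y/4-.4)
A=plane(W,(373,184),.072);Dc=plane(W,(261,184),.072);print(A,Dc,np.linalg.norm(A-Dc),np.degrees(np.arctan2(*(A-Dc)[1::-1])))
L=[plane(W,p,.072) for p in((248,0),(261,184),(380,0),(373,184))]
for a,b in(L[:2],L[2:]):print("yaxis",np.degrees(np.arctan2(-(a-b)[0],(a-b)[1])))
print("A",tri((S,s(46,143)),(D,d(555,47)),(W,(373,184))))
print("D",tri((D,d(718,84)),(W,(261,184))))
print("candle",tri((S,s(241,207)),(D,d(532,166)),(W,(349,21))))
print("carton",tri((S,s(173,62)),(D,d(661,64)),(W,(288,160))))
yaw=np.radians(-13.9);X=np.array([np.cos(yaw),np.sin(yaw)]);Y=np.array([-X[1],X[0]])
print("tab outer",plane(W,(430,92),.118),plane(W,(403,92),.089))
cs=np.array([.531,.179])
for n,p in dict(A=A,D=Dc,tab=plane(W,(430,92),.118),cand=plane(W,(349,21),.128),cart=plane(W,(288,160),.128)).items(): 
  r=p[:2]-cs;print(n,p,r@X,r@Y)
# bystander jar & coasters rough
print("jar base",plane(D,(303,355),0),plane(D,(301,305),.225), plane(S,(471,258),.225))
E
```

```text
[0.5743 0.0564 0.072 ] [0.4394 0.0914 0.072 ] 0.13940388373128834 -14.531052617070761
yaxis -13.866321146306582
yaxis -13.752031716398083
A (array([0.574 , 0.0576, 0.0677]), np.float64(0.0028237095545152534))
D (array([0.4381, 0.0906, 0.0687]), np.float64(0.00047851570891540993))
candle (array([0.5778, 0.2301, 0.1258]), np.float64(0.0014890347146614723))
carton (array([0.4865, 0.1205, 0.1216]), np.float64(0.002320557934455994))
tab outer [0.6442 0.1484 0.118 ] [0.6251 0.1543 0.089 ]
A [0.5743 0.0564 0.072 ] 0.0715156159379412 -0.10860732290435193
D [0.4394 0.0914 0.072 ] -0.0678798125450277 -0.10707196710973674
tab [0.6442 0.1484 0.118 ] 0.11720081035867133 -0.002491056030608258
cand [0.5783 0.2285 0.128 ] 0.03402320126447476 0.059361663965631105
cart [0.4884 0.1197 0.128 ] -0.027151381065228946 -0.06780702665848863
jar base [0.5558 0.5092 0.    ] [0.5585 0.4921 0.225 ] [0.5644 0.4845 0.225 ]
```

Emit:
play_rows --dp '[[0.115,0.015,0.06],[0.115,0.015,0.06],[0.115,0.015,0.06],[0.115,0.015,0.06],[0.115,0.015,0.06],[0.115,0.015,0.06],[0,0,0],[0,0,0]]' --rot '[[0,0,0],[0,0,0],[0,0,0],[0,0,0],[0,0,0],[0,0,0],[0,0,0],[0,0,0]]'

```text
time_s: 3.83
tcp_pos: [0.593, 0.2858, 0.2011]
tool_rot: [[0.242, 0.97, -0.003], [0.97, -0.242, -0.002], [-0.002, -0.003, -1.0]]
contact_force: [0.3, -0.3, 0.8]
opening: -0.0002
finger_force: 0.0
```

Emit:
play_rows --dp '[[0,0,0.1],[0,0,0.1],[0,0,0.1],[0,0,0]]' --rot '[[0,0,0],[0,0,0],[0,0,0],[0,0,0]]'

```text
time_s: 4.17
tcp_pos: [0.5912, 0.2833, 0.1083]
tool_rot: [[0.244, 0.97, -0.006], [0.97, -0.244, -0.003], [-0.004, -0.005, -1.0]]
contact_force: [-0.6, 0.1, -1.0]
opening: 0.0001
finger_force: 0.0
```

Emit:
play_rows --dp '[[-0.04,0,-0.015],[-0.03,0,0],[-0.03,0,0],[-0.03,0,0],[-0.03,0,0],[-0.03,0,0],[-0.03,0,0],[-0.03,0,0]]' --rot '[[0,0,0],[0,0,0],[0,0,0],[0,0,0],[0,0,0],[0,0,0],[0,0,0],[0,0,0]]'

```text
time_s: 4.83
tcp_pos: [0.5744, 0.2123, 0.118]
tool_rot: [[0.244, 0.97, 0.0], [0.97, -0.244, -0.0], [0.0, 0.0, -1.0]]
contact_force: [0.4, -0.2, -0.6]
opening: -0.0001
finger_force: 0.0
```

```bash
python3 - <<'E'
from rig import *
import cv2,numpy as np
c=read_camera("scene"); d=read_camera("side")
a=c["color"][185:280,320:420];b=d["color"][200:295,270:370]
f=lambda i:cv2.resize(i,(400,380),interpolation=cv2.INTER_CUBIC)
cv2.imwrite("pics/p1.png",np.hstack([f(a),f(b)]))
E
```

```text
(no output)
```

View pics/p1.png

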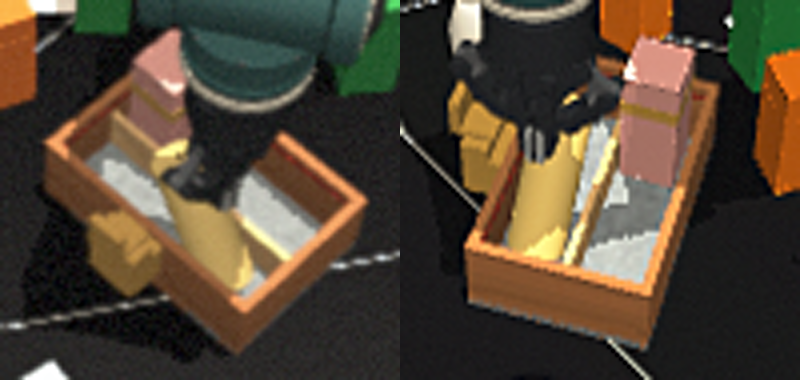

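The candle is tipping cleanly along its bay. I'll finish the push and rise, then check where the look-alikes stand near the carton's push start.

Emit:
play_rows --dp '[[-0.03,0,0],[-0.03,0,0],[-0.03,0,0.01],[-0.03,0,0.01],[0,0,0],[0,0,-0.1],[0,0,-0.12],[0,0,-0.12]]' --rot '[[0,0,0],[0,0,0],[0,0,0],[0,0,0],[0,0,0],[0,0,0],[0,0,0],[0,0,0]]'

```text
time_s: 5.6
tcp_pos: [0.5653, 0.1781, 0.2145]
tool_rot: [[0.244, 0.97, -0.002], [0.97, -0.244, -0.0], [-0.001, -0.001, -1.0]]
contact_force: [1.1, -0.1, 0.2]
opening: 0.0001
finger_force: 0.0
```

```bash
python3 - <<'E'
from h import *
np.set_printoptions(precision=3,suppress=True)
W=load("w2")
for n,p in dict(or1=(185,195),gr=(233,271),or2=(340,275),or2top=(335,232)).items(): print(n,plane(W,p,.12))
S=load("scene0")
for p in((319,184),(346,166),(378,175),(414,181)):print(plane(S,p,.12))
E
```

```text
or1 [0.367 0.11  0.12 ]
gr [0.387 0.007 0.12 ]
or2 [ 0.509 -0.03   0.12 ]
or2top [0.516 0.026 0.12 ]
[ 0.506 -0.029  0.12 ]
[0.395 0.007 0.12 ]
[0.372 0.115 0.12 ]
[0.332 0.225 0.12 ]
```

Emit:
play_rows --dp '[[-0.109,-0.052,0],[-0.109,-0.052,0],[-0.109,-0.052,0],[-0.109,-0.052,0],[0,0,0.08],[0,0,0.12],[0,0,0.12],[0,0,0]]' --rot '[[0,0,0],[0,0,0],[0,0,0],[0,0,0],[0,0,0],[0,0,0],[0,0,0],[0,0,0]]'

```text
time_s: 6.27
tcp_pos: [0.4706, 0.0662, 0.1116]
tool_rot: [[0.244, 0.97, -0.008], [0.97, -0.244, -0.001], [-0.003, -0.008, -1.0]]
contact_force: [-0.6, -0.2, -1.8]
opening: 0.0001
finger_force: 0.0
```

Emit:
play_rows --dp '[[0.04,0.003,0],[0.03,0,0],[0.03,0,0],[0.03,0,0],[0.03,0,0],[0.03,0,0],[0.03,0,0],[0.03,0,0]]' --rot '[[0,0,0],[0,0,0],[0,0,0],[0,0,0],[0,0,0],[0,0,0],[0,0,0],[0,0,0]]'

```text
time_s: 6.93
tcp_pos: [0.4928, 0.1402, 0.1181]
tool_rot: [[0.243, 0.97, 0.0], [0.97, -0.243, 0.0], [0.0, 0.0, -1.0]]
contact_force: [0.3, 0.5, -0.2]
opening: 0.0
finger_force: 0.0
```

Emit:
play_rows --dp '[[0.03,0,0],[0.03,0,0],[0.03,0,0.01],[0.03,0,0.01],[0,0,0],[0,0,-0.1],[0,0,-0.12],[0,0,-0.12]]' --rot '[[0,0,0],[0,0,0],[0,0,0],[0,0,0],[0,0,0],[0,0,0],[0,0,0],[0,0,0]]'

```text
time_s: 7.6
tcp_pos: [0.5008, 0.1739, 0.2145]
tool_rot: [[0.243, 0.97, -0.002], [0.97, -0.243, -0.001], [-0.001, -0.002, -1.0]]
contact_force: [0.6, -0.3, 0.7]
opening: -0.0003
finger_force: 0.0
```

Emit:
play_rows --dp '[[-0.091,0.031,-0.08],[-0.091,0.031,-0.08],[-0.091,0.031,-0.08],[-0.091,0.031,-0.08],[-0.091,0.031,-0.08],[0,0,0],[0,0,0]]' --rot '[[0,0,0],[0,0,0],[0,0,0],[0,0,0],[0,0,0],[0,0,0],[0,0,0]]'

```text
time_s: 8.18
tcp_pos: [0.5135, 0.0291, 0.335]
tool_rot: [[0.246, 0.969, 0.002], [0.969, -0.246, -0.0], [0.0, 0.002, -1.0]]
contact_force: [0.4, 0.3, -0.2]
opening: 0.0002
finger_force: 0.0
```

```bash
python3 - <<'E'
from rig import *
import cv2,numpy as np
c=read_camera("wrist"); d=read_camera("scene"); e=read_camera("side")
for n,k in(("w3",c),("scene3",d),("side3",e)):
    cv2.imwrite(f"pics/{n}.png",k["color"]);np.savez(f"pics/{n}.npz",K=k["camera_matrix"],T=k["world_to_cam"])
f=lambda i:cv2.resize(i,(400,300),interpolation=cv2.INTER_CUBIC)
cv2.imwrite("pics/p3.png",np.vstack([np.hstack([f(d["color"][190:280,315:435]),f(e["color"][200:290,265:385])]),f(c["color"][0:225,170:470]).repeat(1,1)[:, :400] if 0 else np.hstack([f(c["color"][0:225,170:470]),f(c["color"])])]))
E
```

```text
(no output)
```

View pics/p3.png

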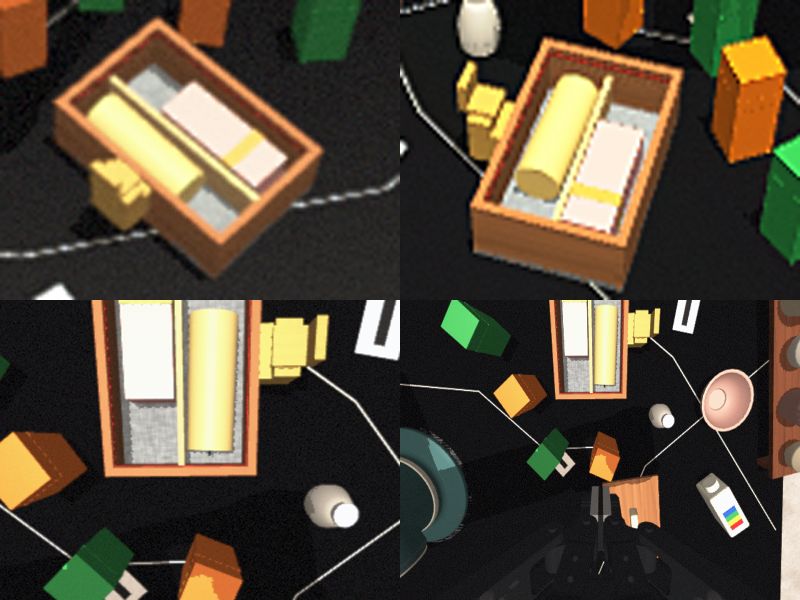

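Both the candle and the carton lie flat in their bays. Now I'll measure the case from all the views. Crop corners of the rim: scene (54,101), (157,18), (321,153) and (216,278); side (545,38), (682,70), (622,247) and (472,208); wrist (104,475) and (257,474).

```bash
cat >> h.py <<'E'
def sub(img,line_pts):  # least-squares line (direction,point)
    v=cv2.fitLine(np.float32(line_pts),cv2.DIST_HUBER,0,.01,.01).ravel();return v[:2],v[2:]
def edge(gray,p,q,half=5,n=25):
    """strongest-gradient points across segment p-q, line fitted"""
    p,q=np.float64(p),np.float64(q);t=(q-p)/np.linalg.norm(q-p);nn=np.array([-t[1],t[0]]);s=np.linspace(-half,half,8*half+1)
    out=[]
    for a in np.linspace(.12,.88,n):
        c=p+a*(q-p);pts=(c+s[:,None]*nn).astype(np.float32)
        v=cv2.remap(gray,pts[None,:,0].copy(),pts[None,:,1].copy(),cv2.INTER_LINEAR)[0].astype(float)
        g=np.abs(np.gradient(cv2.GaussianBlur(v[None],(9,1),2)[0]));out.append(c+s[g.argmax()]*nn)
    return sub(None,out)
def inter(l,m):
    A=np.array([l[0],-m[0]]).T;k=np.linalg.solve(A,m[1]-l[1]);return l[1]+k[0]*l[0]
def quad(gray,c,half=5):
    E=[edge(gray,c[i],c[(i+1)%len(c)],half) for i in range(len(c))]
    return np.array([inter(E[i-1],E[i]) for i in range(len(c))])
E
python3 - <<'E'
from h import *
np.set_printoptions(precision=4,suppress=True)
S,D,W=load("scene3"),load("side3"),load("w3")
s=lambda x,y:(315+x/3.333-.35,190+y/3.333-.35); d=lambda x,y:(265+(x-400)/3.333-.35,200+y/3.333-.35)
cs=[s(54,101),s(157,18),s(321,153),s(216,278)]; cd=[d(545,38),d(682,70),d(622,247),d(472,208)]
R={}
for n,cam,c in(("scene3",S,cs),("side3",D,cd)):
    red=cv2.imread(f"pics/{n}.png")[...,2]
    qd=quad(red,c,3);print(n,np.abs(qd-np.array(c)).max(),"moved")
    P=np.array([plane(cam,p,.072) for p in qd]);R[n]=qd
    e=lambda i,j:np.linalg.norm(P[i]-P[j])
    yx=P[0]-P[1]+P[3]-P[2];yy=P[3]-P[0]+P[2]-P[1]
    print("centre",P.mean(0),"sides",e(0,1),e(1,2),e(2,3),e(3,0),"yaw",np.degrees(np.arctan2(yx[1],yx[0])),np.degrees(np.arctan2(-yy[0],yy[1])))
T=[tri((S,a),(D,b)) for a,b in zip(R["scene3"],R["side3"])]
for t in T:print(t)
print("tri centre",np.mean([t[0] for t in T],0))
w=[(248,131),(362.7,130.5)];P=[plane(W,p,.072) for p in w];print("wrist",P,np.mean(P,0))
E
```

```text
scene3 4.114358140526008 moved
centre [0.5401 0.1837 0.072 ] sides 0.13233673113944064 0.2048357178998297 0.18454155080647344 0.24529392000840541 yaw -7.222268339941516 -19.770871300846533
side3 0.6794050077615452 moved
centre [0.5303 0.1797 0.072 ] sides 0.14327843844680907 0.21419068972516916 0.13861776132422826 0.21411477486647976 yaw -13.69036454831361 -13.51215920072992
(array([0.5734, 0.067 , 0.0825]), np.float64(0.001263902148795371))
(array([0.4363, 0.0929, 0.0711]), np.float64(0.0011156528365108913))
(array([0.4861, 0.2948, 0.0683]), np.float64(0.002961522010874237))
(array([0.6387, 0.2656, 0.0418]), np.float64(0.020985263658290034))
tri centre [0.5336 0.1801 0.0659]
wrist [array([0.4363, 0.0915, 0.072 ]), array([0.576 , 0.0567, 0.072 ])] [0.5061 0.0741 0.072 ]
```

```bash
python3 - <<'E'
from h import *
np.set_printoptions(precision=4,suppress=True)
W=load("w1");im=cv2.imread("pics/w1.png")
c=[(265,12),(388,12),(380,191),(273,191)]
q=quad(im[...,2],c,4);print(q)
P=np.array([plane(W,p,.017) for p in q]);yx=P[1]-P[0]+P[2]-P[3];yy=P[0]-P[3]+P[1]-P[2]
e=lambda i,j:np.linalg.norm(P[i]-P[j])
print(P.mean(0),e(0,1),e(1,2),e(2,3),e(3,0),np.degrees(np.arctan2(yx[1],yx[0])),np.degrees(np.arctan2(-yy[0],yy[1])))
# handle top face quad
hsv=cv2.cvtColor(im,cv2.COLOR_BGR2HSV);m=((hsv[...,1]<70)&(hsv[...,2]>120)).astype(np.uint8)[60:160,300:350]
k=max(cv2.findContours(m,0,2)[0],key=cv2.contourArea);print(cv2.boundingRect(k))
h=[(319,73),(333.5,73),(332.5,140),(320,140)]
H=np.array([plane(W,p,.051) for p in h]);print(H,H.mean(0))
# lid and handle by scene+side: heights
S,D=load("scene0"),load("side0")
E
```

```text
[[262.8503  11.6403]
 [388.2071  11.2044]
 [378.2732 191.75  ]
 [272.2618 191.75  ]]
[ 0.5424 -0.2221  0.017 ] 0.14202581298378947 0.21212857942283483 0.1416889547863277 0.21166116751689373 -6.650927648167459 -6.559404500264955
(19, 13, 15, 71)
[[ 0.5393 -0.1831  0.051 ]
 [ 0.5551 -0.185   0.051 ]
 [ 0.5463 -0.2568  0.051 ]
 [ 0.5319 -0.2551  0.051 ]] [ 0.5431 -0.22    0.051 ]
```

Emit:
play_rows --dp '[[0.091,0.015,0],[0.091,0.015,0],[0.091,0.015,0],[0,0,0],[0,0,0]]' --rot '[[0,0,0],[0,0,0],[0,0,0],[0,0,0],[0,0,0]]'

```text
time_s: 8.75
tcp_pos: [0.5461, 0.1083, 0.3324]
tool_rot: [[0.241, 0.971, -0.002], [0.971, -0.241, -0.0], [-0.001, -0.002, -1.0]]
contact_force: [0.4, 0.3, 0.1]
opening: 0.0
finger_force: 0.0
```

```bash
python3 - <<'E'
from rig import *
from h import *
np.set_printoptions(precision=4,suppress=True)
c=read_camera("wrist"); im=c["color"];cv2.imwrite("pics/w4.png",im); np.savez("pics/w4.npz",K=c["camera_matrix"],T=c["world_to_cam"])
W=load("w4")
ctr=np.array([.531,.1775]);y=np.radians(-13.8);X=np.array([np.cos(y),np.sin(y)]);Y=np.array([-X[1],X[0]])
g=[proj(W,np.r_[ctr+a*.071*X+b*.106*Y,.072]) for a,b in((-1,1),(1,1),(1,-1),(-1,-1))]
print(np.array(g))
def rep(q,z):
    P=np.array([plane(W,p,z) for p in q]);yx=P[1]-P[0]+P[2]-P[3];yy=P[0]-P[3]+P[1]-P[2]
    e=lambda i,j:np.linalg.norm(P[i]-P[j])
    print(P.mean(0),e(0,1),e(1,2),e(2,3),e(3,0),np.degrees(np.arctan2(yx[1],yx[0])),np.degrees(np.arctan2(-yy[0],yy[1])))
for ch in(2,):
    q=quad(im[...,ch],g,5);print(q);rep(q,.072)
v=im.copy()
for p in q:cv2.circle(v,tuple(int(t) for t in np.rint(p)),2,(255,0,0),1)
cv2.imwrite("pics/w4v.png",cv2.resize(v[0:240,200:480],None,fx=2.4,fy=2.4))
E
```

```text
[[229.6387  14.5804]
 [355.9396  14.2913]
 [350.7803 195.4697]
 [243.8994 195.6052]]
[[229.5063  15.5807]
 [355.9052  15.2914]
 [351.0354 196.4693]
 [244.015  196.6051]]
[0.5308 0.1763 0.072 ] 0.1422311025158589 0.21239353497166724 0.1423279487518208 0.2123936086517892 -13.799667399989996 -13.709586614682845
```

View pics/w4v.png

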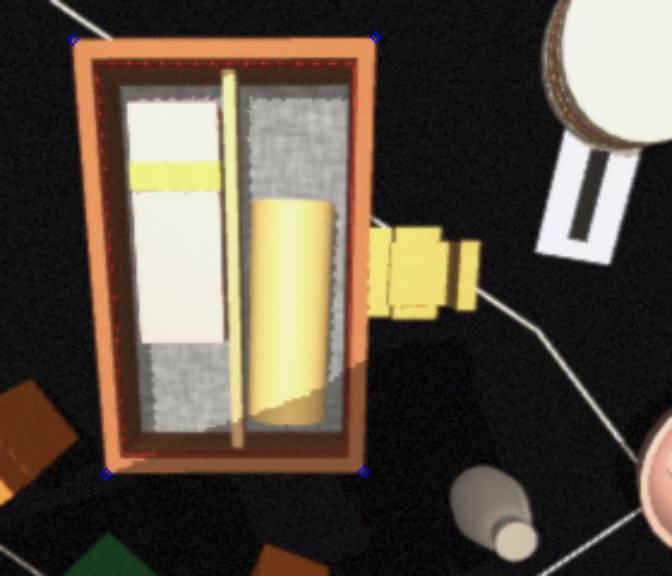

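The measured rim matches its known size (142 × 212 mm). The case centre is (0.531, 0.176) at yaw -13.75°; the lid is at (0.542, -0.222), yaw -6.6°. Going to the lid now.

Emit:
play_rows --dp '[[-0.119,0.028,0.01],[-0.119,0.028,0.01],[-0.119,0.028,0.01],[-0.119,0.028,0.01],[-0.119,0.028,0.01],[-0.119,0.028,0.01],[-0.119,0.028,0.01],[-0.119,0.028,0.01]]' --rot '[[0,0,0],[0,0,0],[0,0,0],[0,0,0],[0,0,0],[0,0,0],[0,0,0],[0,0,0]]' --jaw 60

```text
time_s: 9.47
tcp_pos: [0.5408, -0.189, 0.3097]
tool_rot: [[0.244, 0.97, 0.0], [0.97, -0.244, -0.0], [-0.0, 0.0, -1.0]]
contact_force: [0.3, 0.9, 0.6]
opening: 0.0512
finger_force: 0.0
```

Emit:
play_rows --dp '[[-0.119,0.028,0],[0,0,0],[0,0,0],[0,0,0.12],[0,0,0.12],[0,0,0.12],[0,0,0.1],[0,0,0]]' --rot '[[0,0,0],[0,0,-0.032],[0,0,-0.032],[0,0,0],[0,0,0],[0,0,0],[0,0,0],[0,0,0]]'

```text
time_s: 10.13
tcp_pos: [0.5385, -0.2228, 0.1653]
tool_rot: [[0.118, 0.993, -0.008], [0.993, -0.118, 0.003], [0.003, -0.008, -1.0]]
contact_force: [-0.7, 0.7, -0.9]
opening: 0.0511
finger_force: 0.0
```

Emit:
play_rows --dp '[[0,0,0],[0,0,0]]' --rot '[[0,0,0],[0,0,0]]'

```text
time_s: 10.3
tcp_pos: [0.5417, -0.224, 0.1743]
tool_rot: [[0.118, 0.993, 0.002], [0.993, -0.118, -0.001], [-0.001, 0.002, -1.0]]
contact_force: [-1.1, 0.4, 1.0]
opening: 0.0512
finger_force: 0.0
```

Emit:
play_rows --dp '[[0.006,0.002,0.1],[0,0,0.1],[0,0,0.1],[0,0,0.08],[0,0,0.05],[0,0,0.03],[0,0,0],[0,0,0]]' --rot '[[0,0,0],[0,0,0],[0,0,0],[0,0,0],[0,0,0],[0,0,0],[0,0,0],[0,0,0]]'

```text
time_s: 10.97
tcp_pos: [0.543, -0.2222, 0.0358]
tool_rot: [[0.118, 0.993, 0.002], [0.993, -0.118, -0.001], [-0.001, 0.002, -1.0]]
contact_force: [0.1, 0.2, -0.2]
opening: 0.051
finger_force: 0.0
```

Down another 10 mm, then close with a moderate squeeze.

Emit:
play_rows --dp '[[0,0,0.02],[0,0,0.015],[0,0,0],[0,0,0]]' --rot '[[0,0,0],[0,0,0],[0,0,0],[0,0,0]]'

```text
time_s: 11.3
tcp_pos: [0.5422, -0.2218, 0.0235]
tool_rot: [[0.118, 0.993, -0.0], [0.993, -0.118, 0.0], [0.0, -0.0, -1.0]]
contact_force: [0.0, 0.4, 0.8]
opening: 0.0509
finger_force: 0.0
```

Emit:
play_rows --dp '[[0,0,0],[0,0,0],[0,0,0],[0,0,0],[0,0,0],[0,0,0],[0,0,0],[0,0,0]]' --rot '[[0,0,0],[0,0,0],[0,0,0],[0,0,0],[0,0,0],[0,0,0],[0,0,0],[0,0,0]]' --jaw 0 --squeeze 50

```text
time_s: 11.97
tcp_pos: [0.5424, -0.2219, 0.0238]
tool_rot: [[0.118, 0.993, 0.001], [0.993, -0.118, -0.0], [-0.0, 0.001, -1.0]]
contact_force: [-0.6, 0.2, 5.6]
opening: 0.0173
finger_force: 49.7
```

Emit:
play_rows --dp '[[0,0,-0.02],[0,0,-0.05],[0,0,-0.1],[0,0,-0.1],[0,0,-0.1],[0,0,-0.1],[0,0,-0.1],[0,0,-0.05]]' --rot '[[0,0,0],[0,0,0],[0,0,0],[0,0,0],[0,0,0],[0,0,0],[0,0,0],[0,0,0]]'

```text
time_s: 12.63
tcp_pos: [0.5425, -0.222, 0.2132]
tool_rot: [[0.118, 0.993, 0.003], [0.993, -0.118, -0.001], [-0.001, 0.003, -1.0]]
contact_force: [0.7, -1.0, -1.9]
opening: 0.0171
finger_force: 49.4
```

Emit:
play_rows --dp '[[0,0,0],[0,0,0]]' --rot '[[0,0,0],[0,0,0]]'

```text
time_s: 12.8
tcp_pos: [0.542, -0.2218, 0.2085]
tool_rot: [[0.118, 0.993, -0.0], [0.993, -0.118, 0.0], [0.0, -0.0, -1.0]]
contact_force: [-0.3, -0.5, -4.3]
opening: 0.0172
finger_force: 49.5
```

Emit:
play_rows --dp '[[0.05,-0.007,0],[0.1,-0.015,0],[0.1,-0.015,0],[0.1,-0.015,0],[0.1,-0.015,0],[0.1,-0.015,0],[0.1,-0.015,0],[0.1,-0.015,0]]' --rot '[[0,0,0],[0,0,0],[0,0,0],[0,0,0],[0,0,0],[0,0,0],[0,0,0],[0,0,0]]'

```text
time_s: 13.47
tcp_pos: [0.5341, 0.0075, 0.2068]
tool_rot: [[0.118, 0.993, -0.003], [0.993, -0.118, 0.0], [-0.0, -0.003, -1.0]]
contact_force: [-0.2, -0.6, -3.6]
opening: 0.0172
finger_force: 49.3
```

Emit:
play_rows --dp '[[0.1,-0.015,0],[0.1,-0.015,0],[0.1,-0.015,0],[0.1,-0.015,0],[0.1,-0.015,0],[0.064,-0.007,0],[0,0,0],[0,0,0]]' --rot '[[0,0,0],[0,0,0],[0,0,0],[0,0,0],[0,0,0],[0,0,0],[0,0,0.03],[0,0,0.03]]'

```text
time_s: 14.13
tcp_pos: [0.5295, 0.178, 0.2064]
tool_rot: [[0.236, 0.972, -0.004], [0.972, -0.236, -0.001], [-0.002, -0.004, -1.0]]
contact_force: [0.1, 0.1, -3.2]
opening: 0.0173
finger_force: 49.3
```

Emit:
play_rows --dp '[[0,0,0],[0,0,0],[0,0,0],[0,0,0]]' --rot '[[0,0,0],[0,0,0],[0,0,0],[0,0,0]]'

```text
time_s: 14.47
tcp_pos: [0.5305, 0.1764, 0.2087]
tool_rot: [[0.235, 0.972, -0.001], [0.972, -0.235, -0.0], [-0.0, -0.001, -1.0]]
contact_force: [0.2, 0.6, -3.8]
opening: 0.0173
finger_force: 49.3
```

Emit:
play_rows --dp '[[0,0,0.05],[0,0,0.1],[0,0,0.08],[0,0,0.06],[0,0,0.04],[0,0,0.01],[0,0,0],[0,0,0]]' --rot '[[0,0,0],[0,0,0],[0,0,0],[0,0,0],[0,0,0],[0,0,0],[0,0,0],[0,0,0]]'

```text
time_s: 15.13
tcp_pos: [0.5312, 0.1766, 0.1083]
tool_rot: [[0.236, 0.972, 0.001], [0.972, -0.236, 0.0], [0.001, 0.001, -1.0]]
contact_force: [0.1, 0.6, -3.2]
opening: 0.0173
finger_force: 49.2
```

Emit:
play_rows --dp '[[0,0,0],[0,0,0]]' --rot '[[0,0,0],[0,0,0]]'

```text
time_s: 15.3
tcp_pos: [0.5313, 0.1766, 0.1086]
tool_rot: [[0.236, 0.972, 0.002], [0.972, -0.236, 0.0], [0.001, 0.002, -1.0]]
contact_force: [0.9, -0.9, -2.4]
opening: 0.0171
finger_force: 49.2
```

```bash
python3 - <<'E'
from rig import *
from h import *
np.set_printoptions(precision=4,suppress=True)
d=read_camera("scene"); e=read_camera("side");c=read_camera("wrist")
f=lambda i:cv2.resize(i,(400,300),interpolation=cv2.INTER_CUBIC)
cv2.imwrite("pics/p5.png",np.vstack([np.hstack([f(d["color"][190:280,315:435]),f(e["color"][200:290,265:385])]),np.hstack([f(c["color"]),f(c["color"][0:150,200:400])])]))
E
```

```text
(no output)
```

View pics/p5.png

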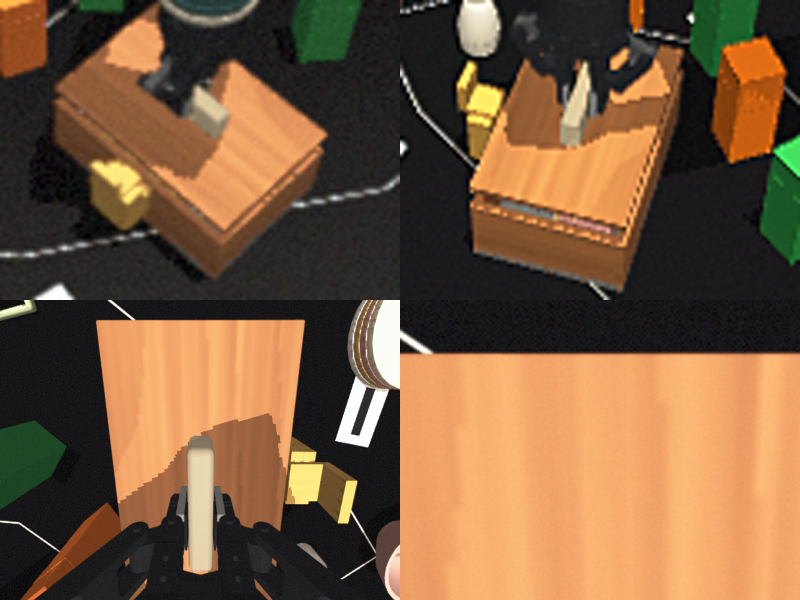

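The lid hovers level and squarely over the case, with an even overhang in both views. Lowering it gently.

Emit:
play_rows --dp '[[0,0,0.008],[0,0,0.008],[0,0,0.008],[0,0,0.008],[0,0,0.008],[0,0,0],[0,0,0]]' --rot '[[0,0,0],[0,0,0],[0,0,0],[0,0,0],[0,0,0],[0,0,0],[0,0,0]]'

```text
time_s: 16.03
tcp_pos: [0.5307, 0.1765, 0.0952]
tool_rot: [[0.236, 0.972, -0.0], [0.972, -0.236, -0.0], [-0.0, -0.0, -1.0]]
contact_force: [0.1, -0.8, -3.2]
opening: 0.0173
finger_force: 49.2
```

No contact yet and the bead is entering. Continuing down.

Emit:
play_rows --dp '[[0,0,0.006],[0,0,0.006],[0,0,0.004],[0,0,0.004],[0,0,0],[0,0,0]]' --rot '[[0,0,0],[0,0,0],[0,0,0],[0,0,0],[0,0,0],[0,0,0]]'

```text
time_s: 16.53
tcp_pos: [0.5307, 0.1765, 0.0894]
tool_rot: [[0.236, 0.972, -0.0], [0.972, -0.236, -0.0], [-0.0, -0.0, -1.0]]
contact_force: [-0.2, -0.4, -3.7]
opening: 0.0172
finger_force: 49.2
```

Emit:
play_rows --dp '[[0,0,0.003],[0,0,0.002],[0,0,0],[0,0,0]]' --rot '[[0,0,0],[0,0,0],[0,0,0],[0,0,0]]'

```text
time_s: 16.87
tcp_pos: [0.5308, 0.1765, 0.0879]
tool_rot: [[0.236, 0.972, -0.0], [0.972, -0.236, -0.0], [-0.0, -0.0, -1.0]]
contact_force: [-0.5, -0.6, -2.6]
opening: 0.0173
finger_force: 49.4
```

Emit:
play_rows --dp '[[0,0,0.003],[0,0,0.002],[0,0,0]]' --rot '[[0,0,0],[0,0,0],[0,0,0]]'

```text
time_s: 17.12
tcp_pos: [0.5309, 0.1765, 0.0878]
tool_rot: [[0.236, 0.972, 0.0], [0.972, -0.236, 0.0], [0.0, 0.0, -1.0]]
contact_force: [-8.6, -3.2, 11.5]
opening: 0.0174
finger_force: 51.4
```

The lid met support at 0.0878, exactly the seated height. Releasing it and rising.

Emit:
play_rows --dp '[[0,0,0],[0,0,0],[0,0,0],[0,0,0],[0,0,0]]' --rot '[[0,0,0],[0,0,0],[0,0,0],[0,0,0],[0,0,0]]' --jaw 50

```text
time_s: 17.53
tcp_pos: [0.5308, 0.1765, 0.0864]
tool_rot: [[0.236, 0.972, -0.0], [0.972, -0.236, 0.0], [-0.0, -0.0, -1.0]]
contact_force: [0.7, 0.0, 0.3]
opening: 0.0428
finger_force: 0.0
```

Emit:
play_rows --dp '[[0,0,-0.03],[0,0,-0.07],[0,0,-0.1],[0,0,-0.1],[0,0,-0.1],[0,0,0],[0,0,0]]' --rot '[[0,0,0],[0,0,0],[0,0,0],[0,0,0],[0,0,0],[0,0,0],[0,0,0]]'

```text
time_s: 18.12
tcp_pos: [0.5314, 0.1767, 0.2088]
tool_rot: [[0.236, 0.972, 0.003], [0.972, -0.236, 0.001], [0.002, 0.003, -1.0]]
contact_force: [-0.1, 0.3, -0.7]
opening: 0.0425
finger_force: 0.0
```

```bash
python3 - <<'E'
from rig import *
from h import *
np.set_printoptions(precision=4,suppress=True)
c=read_camera("wrist");im=c["color"];cv2.imwrite("pics/w6.png",im); np.savez("pics/w6.npz",K=c["camera_matrix"],T=c["world_to_cam"])
W=load("w6")
for x in(.1,.117):
  ctr=np.array([.5308,.1763]);y=np.radians(-13.75);X=np.array([np.cos(y),np.sin(y)]);print(ctr+x*X,proj(W,np.r_[ctr+x*X,.118]))
d=read_camera("scene"); e=read_camera("side")
f=lambda i:cv2.resize(i,(400,300),interpolation=cv2.INTER_CUBIC)
cv2.imwrite("pics/p6.png",np.vstack([np.hstack([f(d["color"][190:280,315:435]),f(e["color"][200:290,265:385])]),np.hstack([f(im),f(im[75:225,300:500])])]))
E
```

```text
[0.6279 0.1525] [447.8486 205.2793]
[0.6444 0.1485] [469.656  205.3009]
```

View pics/p6.png

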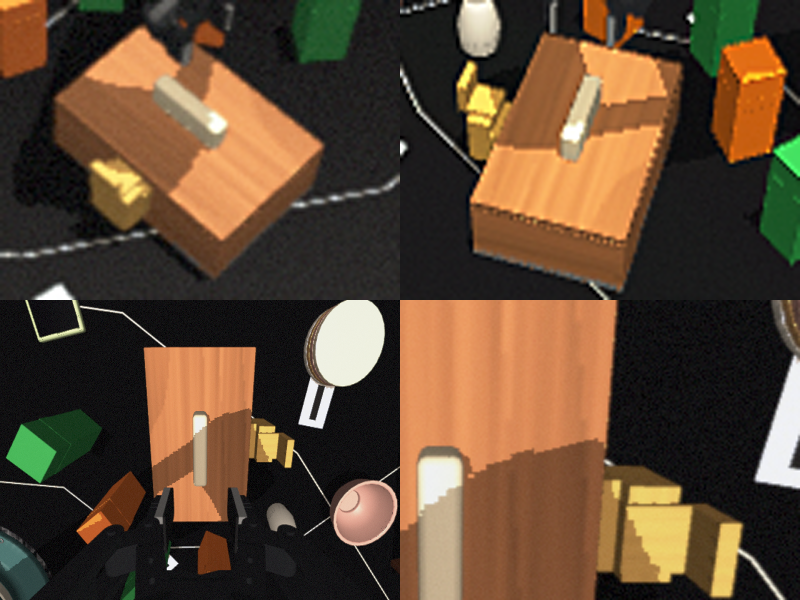

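The lid sits flush, with no gap in any view. The tab top is at (463,203), so its outer face is at case x ≈ 0.117. Next I'll close the jaws and go outside the tab.

Emit:
play_rows --dp '[[0,0.1,0],[0,0.108,0],[0,0.108,0],[0,0.108,0],[0,0.1,0],[0,0,0],[0,0,0],[0,0,0]]' --rot '[[0,0,0],[0,0,0],[0,0,0],[0,0,0],[0,0,0],[0,0,0],[0,0,0],[0,0,0]]' --jaw 0

```text
time_s: 18.93
tcp_pos: [0.6829, 0.1395, 0.2052]
tool_rot: [[0.236, 0.972, -0.002], [0.972, -0.236, -0.0], [-0.001, -0.002, -1.0]]
contact_force: [0.1, -0.0, 0.3]
opening: 0.0001
finger_force: 0.0
```

Emit:
play_rows --dp '[[0,0,0.07],[0,0,0.1],[0,0,0.1],[0,0,0.07],[0,0,0.02],[0,0,0],[0,0,0],[0,0,0]]' --rot '[[0,0,0],[0,0,0],[0,0,0],[0,0,0],[0,0,0],[0,0,0],[0,0,0],[0,0,0]]'

```text
time_s: 19.6
tcp_pos: [0.6841, 0.1398, 0.1007]
tool_rot: [[0.235, 0.972, 0.003], [0.972, -0.235, 0.0], [0.001, 0.002, -1.0]]
contact_force: [0.3, 0.9, 0.6]
opening: 0.0001
finger_force: 0.0
```

Emit:
play_rows --dp '[[0,-0.03,0],[0,-0.03,0],[0,-0.015,0],[0,-0.015,0],[0,-0.015,0],[0,-0.015,0],[0,-0.015,0],[0,-0.015,0]]' --rot '[[0,0,0],[0,0,0],[0,0,0],[0,0,0],[0,0,0],[0,0,0],[0,0,0],[0,0,0]]'

```text
time_s: 20.27
tcp_pos: [0.6395, 0.1501, 0.0986]
tool_rot: [[0.236, 0.972, 0.0], [0.972, -0.236, 0.0], [0.0, 0.0, -1.0]]
contact_force: [2.8, -0.0, 2.3]
opening: 0.0002
finger_force: 1.1
```

Emit:
play_rows --dp '[[0,-0.01,0],[0,-0.01,0],[0,0,0],[0,0,0]]' --rot '[[0,0,0],[0,0,0],[0,0,0],[0,0,0]]'

```text
time_s: 20.6
tcp_pos: [0.6337, 0.1515, 0.0982]
tool_rot: [[0.236, 0.972, -0.001], [0.972, -0.236, -0.0], [-0.0, -0.001, -1.0]]
contact_force: [-0.4, -1.0, -0.6]
opening: -0.0003
finger_force: 0.0
```

Emit:
play_rows --dp '[[0,-0.006,0],[0,-0.006,0],[0,0,0],[0,0,0]]' --rot '[[0,0,0],[0,0,0],[0,0,0],[0,0,0]]'

```text
time_s: 20.93
tcp_pos: [0.6303, 0.1523, 0.0982]
tool_rot: [[0.236, 0.972, -0.0], [0.972, -0.236, -0.0], [-0.0, -0.0, -1.0]]
contact_force: [0.0, 0.7, -0.7]
opening: 0.0002
finger_force: 0.0
```

Emit:
play_rows --dp '[[0,-0.006,0],[0,0,0],[0,0,0]]' --rot '[[0,0,0],[0,0,0],[0,0,0]]'

```text
time_s: 21.18
tcp_pos: [0.6286, 0.1527, 0.0984]
tool_rot: [[0.236, 0.972, -0.0], [0.972, -0.236, -0.0], [-0.0, -0.0, -1.0]]
contact_force: [0.1, -1.3, -0.0]
opening: -0.0
finger_force: 0.2
```

Emit:
play_rows --dp '[[0,-0.005,0],[0,-0.005,0],[0,0,0],[0,0,0]]' --rot '[[0,0,0],[0,0,0],[0,0,0],[0,0,0]]'

```text
time_s: 21.52
tcp_pos: [0.6276, 0.153, 0.0988]
tool_rot: [[0.236, 0.972, 0.005], [0.972, -0.236, -0.0], [0.001, 0.005, -1.0]]
contact_force: [19.4, -2.8, -7.3]
opening: 0.0001
finger_force: 9.5
```

The catch is against its end stop (19 N, no further travel). I'll back off, rise and verify.

Emit:
play_rows --dp '[[0,0.015,0],[0,0.05,0],[0,0.1,0],[0,0.05,-0.06],[0,0,-0.1],[0,0,-0.1],[0,0,-0.1],[0,0,0]]' --rot '[[0,0,0],[0,0,0],[0,0,0],[0,0,0],[0,0,0],[0,0,0],[0,0,0],[0,0,0]]'

```text
time_s: 22.18
tcp_pos: [0.69, 0.1385, 0.2135]
tool_rot: [[0.236, 0.972, 0.008], [0.972, -0.236, 0.001], [0.003, 0.007, -1.0]]
contact_force: [-0.1, -0.6, 0.3]
opening: 0.0002
finger_force: 0.0
```

Emit:
play_rows --dp '[[-0.1,0,-0.1],[-0.1,0,-0.1],[-0.1,0,0],[0,0,0]]' --rot '[[0,0,0],[0,0,0],[0,0,0],[0,0,0]]'

```text
time_s: 22.52
tcp_pos: [0.6672, 0.048, 0.268]
tool_rot: [[0.238, 0.971, 0.003], [0.971, -0.238, -0.001], [-0.0, 0.003, -1.0]]
contact_force: [0.6, 0.0, -0.9]
opening: 0.0003
finger_force: 0.0
```

```bash
python3 - <<'E'
from rig import *
from h import *
np.set_printoptions(precision=4,suppress=True)
c=read_camera("wrist");im=c["color"];d=read_camera("scene"); e=read_camera("side")
f=lambda i:cv2.resize(i,(400,300),interpolation=cv2.INTER_CUBIC)
cv2.imwrite("pics/p7.png",np.vstack([np.hstack([f(d["color"][190:280,315:435]),f(e["color"][200:290,265:385])]),np.hstack([f(im),f(e["color"])])]))
E
```

```text
(no output)
```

View pics/p7.png

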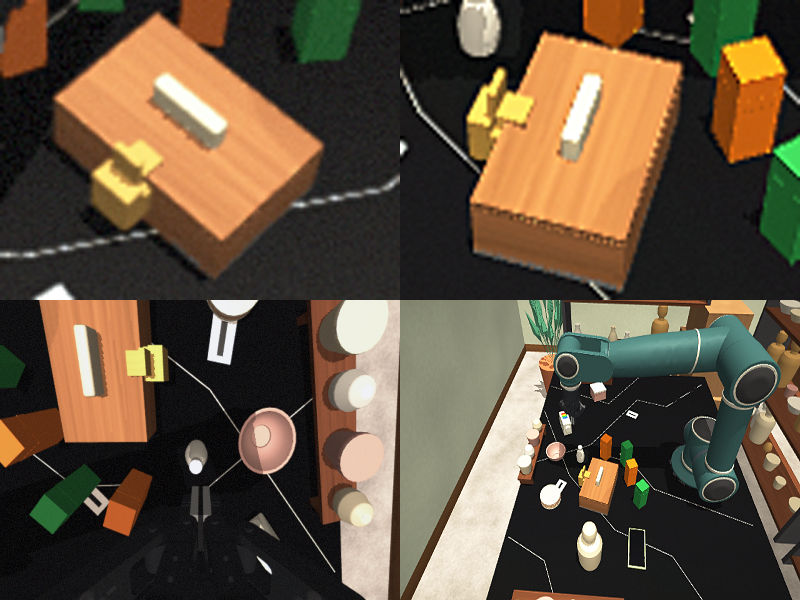

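The lid is flush, the catch's tongue lies over it, and everything else on the counter is in place. Handing in.

```bash
python3 -c "
from rig import *
print(close_job())"
```

```text
the job is handed in; nothing more can be done
None
```

The job is handed in at about 23 s: the candle and carton lie flat in their bays, the lid is fully seated, the catch is closed against its stop over the lid, and none of the other goods were touched.

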